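# Stack the subassembly, then jack up its lift table and hold

### The arm

A 6-joint arm with a two-finger parallel gripper is mounted at the origin on a cart in front of the work surface, level with it; the furniture and walls round the work are solid. World frame = base frame: x ahead of the robot, y to its left, z up, the work surface at z = 0. Lengths are in mm, angles in rad, forces in N, time in s.
With the tool pointing down it reaches from about 275 to 750 mm from the base axis. Payload 10.2 kg.
Tool frame: the origin (TCP) lies at the very end of the fingers, on their centre line; the grasp point (between the pads) lies 19 mm behind it; x points along the fingers, y is the direction in which the jaws open and shut, and the axes are right-handed (so a half turn about x gives the same grasp; the last joint's range is limited). The gripper opens to 85 mm and grips with 20 to 120 N. Pads are 22 mm wide; open, the fingers measure 114 mm over their backs; the gripper's body (76 mm by 85 mm) begins 54 mm behind the grasp point. The pads swing forward as they close: fully open they stand 13 mm farther back than shut.
Start: joints at [0.99, 0.313, 1.498, -0, 1.331, -0.223], TCP at [183.875, 491.753, 231.294] pointing down, gripper open.
Joint ranges: [-2.94, 2.94], [-0.97, 2.17], [0.19, 2.56], [-1.23, 4.37], [0.02, 3.11], [-2.88, 2.88]. Speed limits (rad/s): [2.39, 2.39, 3.01, 3.14, 3.14, 3.14].

### API

Orientations are given as a unit quaternion [w, x, y, z].
In Python, from rig import ctrl, viewer, order gives the robot as it stands. The module is installed in compiled form; this text tells all that it offers.
- The arm moves only by the tool carry_out, never from a script. Its argument "deltas" is a list of rows, each a list of 7 numbers: the gripper command: -1 is fully open, 1 is shut, values between are in proportion, then the shift along the tool's x, y, z in mm, then the turn, a rotation vector about the tool's x, y, z in degrees. A call has exactly 5 rows; each row is the pose to reach, as a shift and turn from the pose commanded when the call began, along the tool's axes at that moment; what a row does not reach only later rows make up. A row lasts 1/8 s, in which the tool goes at most 62.5 mm and 10.7 degrees, less where a joint would pass 70% of its speed; a pose out of reach is approached as far as the arm can. A call with a gripper value outside its range is refused whole. The fingers move at their own pace and stop on an object; "newtons" is the grip in N (left out, the last holds). Time passes only in rows, so rows that repeat a pose let the fingers close, or fill a call up. It gives the time, the measured TCP pose, the force and the opening at its end, in the units of the state.
- ctrl.sense(): the state, without advancing time (a new reading comes with each control period).
- viewer.capture(name): name is "side" or "top"; returns the picture (384x512x3 uint8, red, green, blue); there is no depth.
- viewer.calibration(name): a dict with "fx", "fy", "cx", "cy" (pixels), "xyz" and "attitude" of the camera in the world. Camera axes: x right, y down, z forward; pixel columns grow to the right and rows downward; lengths in mm; the calibration is good to about 2 mm. A picture is of the moment at which its call begins. calibration takes no time and is no camera call.
- order.finish_job(): hands the job in, once; it reports no verdict.
The state is a dict: "time_s": time; "joints": joint angles; "dq": joint speeds; "tau": joint torques, N m; "eef_pos": TCP position; "ee_rot": TCP orientation; "force": force on the tool from outside, world axes, zero at the start; "wrist_torque": the same for the moment, N m; "grip_width": opening from 0.0 (shut) to 1.0 (fully open).
Only numpy, scipy, OpenCV 4.12 (cv2) and the standard library are available. Lean on these libraries where they do the work, as an engineer would, in place of code of your own. Each camera call takes 0.05 s, during which the arm holds its last target. There are 200 camera calls.

### The job

Stack the blue spacer ring and then the brass disc, hub up, flat on the dark body inside the four pins of the lift table, and then set the red lever jack on the bench with its saddle squarely under the yellow lift pad of the table. Pump the handle once, all the way down and all the way back up, so that the table rises and comes down again, then press it fully down a second time and finish while holding it down with the gripper, the jack alone keeping the table raised. Leave the other things on the bench where they are.

Things in the scene. Friction and masses are not known exactly. Their poses are not given: they have to be found in the camera images.
- station: green-based lift-table station, fixed. Origin on the bench below the nest axis; z up, +x toward its two columns (x 75, y +-36, tie bar top 148 mm high), the jack goes in from -x. Base 116 wide (y), x -10 to 105, 12 high. Grey table 110 wide, x -75 to 95, underside 64, top 76 mm high when down; it slides straight up; its -x part overhangs free bench.
- lift_table (a joint): height of the table above its rest, in m: 0 down, at most 0.030; the jack's full stroke raises it by 0.022. It weighs 0.6 kg and sinks back when not held up.
- seat (a point): centre of the top of the dark body (50 mm across, 14 high) fixed in the nest, where the spacer goes: 90 mm above the bench with the table down. Axes as the station's; rises with the table. Four 6 mm pins stand at x, y = +-21.2 mm (27 mm free radius), rounded tops 32 mm above this point, 36 mm gaps between neighbours for the fingers.
- lift_pad (a point): centre of the underside of the yellow lift pad, a boss 28 mm across and 4 high under the table's overhang, 52 mm from the nest axis toward the station's -x; its face is 60 mm above the bench when down. A yellow spot on the table top lies straight above it.
- spacer: blue ring, 50 mm outside, 24 mm bore, 16 high, 0.08 kg. Origin: centre of its underside, z up.
- disc: brass disc 50 mm across, 10 thick, with a hub 20 mm across and 14 high on top (24 high in all), 0.12 kg. Origin: centre of its underside, z toward the hub.
- jack: loose red lever jack, 0.8 kg. Origin: on its underside below the carry post; +x toward the saddle, z up. Base 70 wide (y), x -135 to 82, 10 thick. Carry post 22 x 22 mm at x 0, y 0, green from 62 to 88 mm high: lift the jack there, fingers closing along y; it balances about there. Saddle axis at x 60. Handle fork pivots at x -30, 40 mm high.
- saddle_top (a point): centre of the top of the jack's round steel saddle, 28 mm across; 46 mm above the jack's underside at rest. It rises straight up by 60 mm per rad of the handle, 36 mm in all; the first 14 mm only close the gap to the pad.
- jack_handle (a joint): handle angle in rad: 0 up (a spring and the load bring it back there), 0.6 fully down at its stop.
- handle_bar (a point): middle of the green cross bar of the jack's handle fork: 14 mm thick, along the jack's y, 46 mm free between the arms. At handle angle a it is at x = -30 - 85 cos(0.7 - a), z = 40 + 85 sin(0.7 - a) mm in the jack's frame. Pressing it down takes 2 to 12 N, from above or held between the fingers (closing along the jack's x).
- oil: a bystander: small amber bottle with a dark cap, 28 mm across, 60 high; leave it.
- weight: a bystander: brass weight with a knob, 28 mm across, 27 high; leave it.
- glue: a bystander: small white bottle with a blue nozzle, 26 mm across, 66 high; leave it.

How it is judged:
By the outcome, as a careful person would: the job done as asked, in the order asked, and still so for the second after the job is handed in, while the arm keeps its last pose, push and grip.
It also fails if it takes over 72 s, if anything falls off the work surface, if the arm or the gripper's body presses on something with over 40 N, if the wrist force passes 120 N, or if a joint passes its speed limit or range.

## Working session

There is one attempt and no reset: what is moved stays moved. The work goes in short steps, Python scripts to look and compute and a tool call to move; the robot and the scene stay as the last step left them, time stands still between calls to the robot, and variables do not carry over. Pictures are saved under pics/ and viewed, about 8 in all and at most 12, crops included, and the job is handed in when it is done.

Besides the shell and the picture viewer there is one more tool, called after "Emit:" as name(argument=value, ...), one argument or row to a line, values as JSON. carry_out: Moves the arm, as the interface text tells. Its arguments: {"type":"object","properties":{"deltas":{"type":"array"},"newtons":{"type":"number"}},"required":["deltas"]}

```bash
mkdir -p pics; python3 - <<'E'
from rig import ctrl,viewer
import cv2
for n in("side","top"):
    im=viewer.capture(n); cv2.imwrite(f"pics/{n}0.png",cv2.cvtColor(im,cv2.COLOR_RGB2BGR)); print(viewer.calibration(n))
print(ctrl.sense())
E
```

```text
{'fx': 428.61717087751157, 'fy': 428.61717087751157, 'cx': 255.22452347955618, 'cy': 193.8976990434814, 'xyz': array([ 263.58171979, -678.12564216,  802.54352696]), 'attitude': array([-0.32957019,  0.90581561, -0.24809056,  0.09660566])}
{'fx': 398.48136872487964, 'fy': 398.48136872487964, 'cx': 247.4912732539604, 'cy': 191.40265356097163, 'xyz': array([ 411.45511962, -168.86180855,  923.26106495]), 'attitude': array([ 0.06114554, -0.69965014,  0.71003982, -0.05093484])}
{'time_s': 0.1, 'joints': array([ 9.89597693e-01,  3.13369740e-01,  1.49835345e+00, -1.19627937e-05,
        1.33100617e+00, -2.23398241e-01]), 'dq': array([ 0.00071874, -0.00104026, -0.00195021,  0.00062406,  0.00166513,
        0.00010067]), 'tau': array([ 2.59411412e-03, -4.12898111e+01, -2.60140353e+01, -2.07009721e-04,
        3.01011605e-03, -3.02620401e-05]), 'eef_pos': array([183.74674072, 491.54945835, 230.80762705]), 'ee_rot': array([ 0.69566785,  0.12545541,  0.69597499, -0.12619823]), 'force': array([ 0.15164693, -0.14087516, -0.62723655]), 'wrist_torque': array([ 0.00048014,  0.00201987, -0.00433611]), 'grip_width': 1.002462554542714}
```

View pics/top0.png

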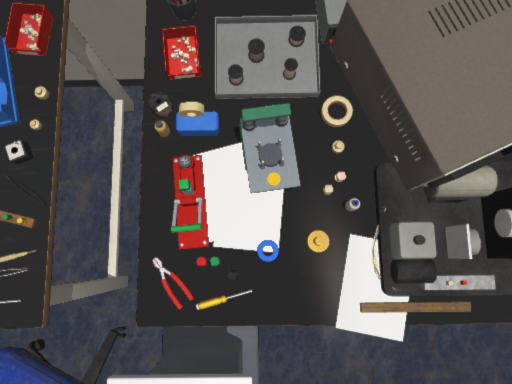

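View pics/side0.png

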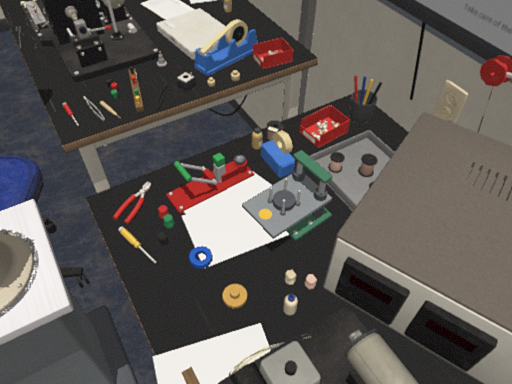

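```bash
cat > h.py <<'E'
import numpy as np,cv2
from scipy.spatial.transform import Rotation as R
from rig import ctrl,viewer
C={n:viewer.calibration(n) for n in("side","top")}
def rot(q): return R.from_quat([q[1],q[2],q[3],q[0]])
def px2w(n,u,v,z):
    c=C[n]; d=rot(c["attitude"]).apply([(u-c["cx"])/c["fx"],(v-c["cy"])/c["fy"],1]); return c["xyz"]+d*(z-c["xyz"][2])/d[2]
def w2px(n,p):
    c=C[n]; q=rot(c["attitude"]).inv().apply(np.atleast_2d(p)-c["xyz"]); return np.c_[c["fx"]*q[:,0]/q[:,2]+c["cx"],c["fy"]*q[:,1]/q[:,2]+c["cy"]]
def grab(n,f): 
    im=cv2.cvtColor(viewer.capture(n),cv2.COLOR_RGB2BGR); cv2.imwrite(f"pics/{f}.png",im); return im
def crop(im,x0,y0,x1,y1,k,f): cv2.imwrite(f"pics/{f}.png",cv2.resize(im[y0:y1,x0:x1],None,fx=k,fy=k,interpolation=cv2.INTER_CUBIC))
E
python3 - <<'E'
from h import *
im=cv2.imread("pics/top0.png"); crop(im,150,95,350,270,4,"ct")
s=cv2.imread("pics/side0.png"); crop(s,150,110,340,320,2.8,"cs")
for n,i in(("top",im),("side",s)):
    h=cv2.cvtColor(i,cv2.COLOR_BGR2HSV)
    for nm,lo,hi in(("blue",(100,150,80),(125,255,255)),("yel/brass",(12,130,100),(32,255,255)),("green",(55,120,40),(90,255,255)),("red",(0,150,80),(5,255,255))):
        N,l,st,ce=cv2.connectedComponentsWithStats(cv2.inRange(h,lo,hi))
        for k in range(1,N):
            if st[k,4]>25: print(n,nm,st[k],ce[k].round(1),px2w(n,*ce[k],10)[:2].round(0))
E
```

```text
top blue [   0   37   20   90 1134] [ 6.6 89.3] [820. 429.]
top blue [176 111  43  25 863] [198.  124.7] [721. -41.]
top blue [257 241  22  21 266] [267.5 251.6] [ 419. -200.]
top blue [  0 349  47  35 949] [ 16.2 370.5] [170. 354.]
top blue [ 17 354  14   9  34] [ 23.6 357.9] [196. 340.]
top blue [ 39 367  22  12  50] [ 49.3 372. ] [166. 281.]
top yel/brass [268 173  12  12 122] [273.5 178.4] [ 587. -218.]
top yel/brass [  3 212  31  15 185] [ 20.5 220.1] [499. 370.]
top yel/brass [307 230  22  22 390] [317.7 240.7] [ 442. -314.]
top yel/brass [199 296  28  13 198] [212.1 302. ] [310. -75.]
top green [179 179  11  11 104] [183.8 184.4] [577.  -8.]
top green [  3 215   9   4  31] [  6.8 216.7] [507. 403.]
top green [171 224  30   9 170] [185.  227.7] [476. -12.]
top green [210 257  10  10  76] [214.6 261. ] [400. -80.]
top red [   5    3   48   53 1651] [28.2 27.5] [983. 388.]
top red [ 162   25   40   55 1311] [180.3  50.4] [913.   4.]
top red [ 172  156   37   94 1960] [190.1 203.7] [531. -23.]
top red [196 257  11  10  79] [201.4 261.2] [399. -50.]
top red [170 272  24  29 193] [1
[... 874 characters left out ...]

side green [164 214  10  14 106] [168.4 221.1] [401. -78.]
side red [253  38  40  31 788] [273.4  52.1] [987. 396.]
side red [480  55  32  31 698] [496.   69.9] [1558.  -51.]
side red [355  76   3  26  61] [355.8  89.6] [1095.   95.]
side red [111  82   6   7  36] [113.6  84.9] [464. 485.]
side red [ 64 104  10  12  59] [ 67.9 109.7] [312. 436.]
side red [ 299  105   51   43 1075] [325.4 124.2] [917.  12.]
side red [ 166  160   88   54 1469] [207.3 186.7] [525. -29.]
side red [201 168  14  12  93] [208.1 174. ] [546.   8.]
side red [113 194  23  26 172] [123.4 206.6] [327.  14.]
side red [124 198  20  26 163] [134.  210.7] [344. -10.]
side red [158 205  11  14  96] [162.5 210.7] [402. -43.]
```

View pics/ct.png

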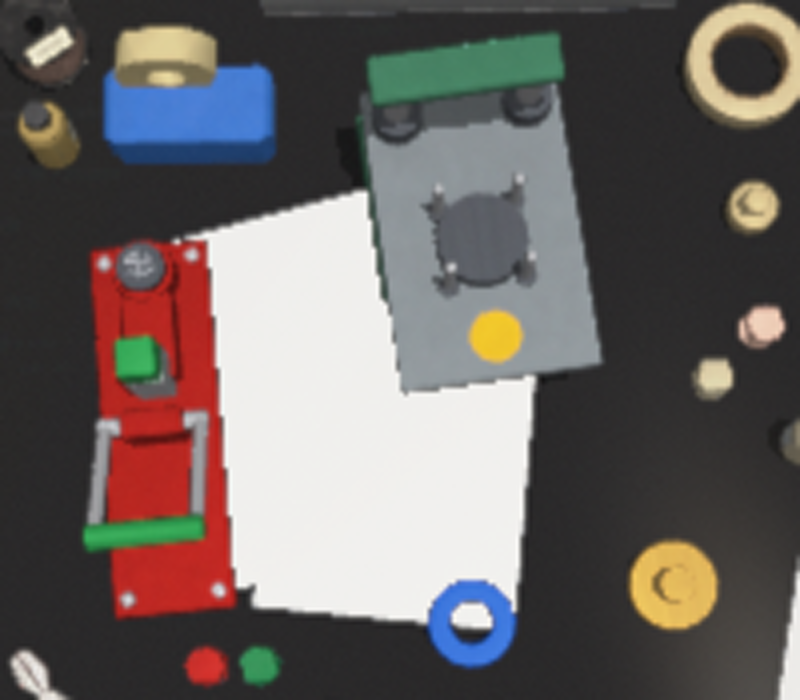

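View pics/cs.png

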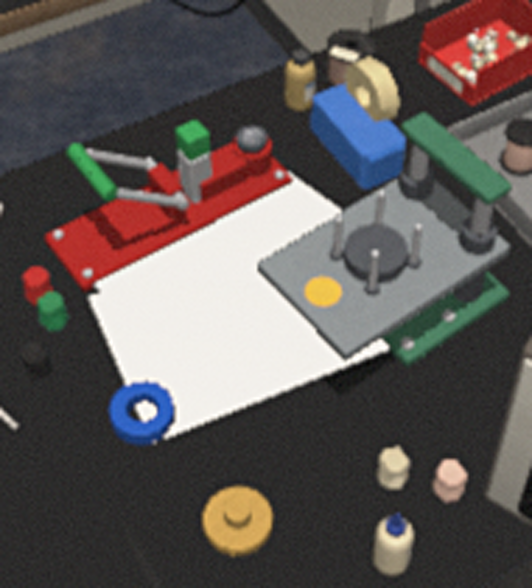

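```bash
cat > fit.py <<'E'
from h import *
from scipy.optimize import least_squares
def un(P,k,ox,oy): return (np.array(P,float)+.5)/k-.5+[ox,oy]
def fit(M,obs,x0):
    M=np.array(M,float)
    def W(p): return (R.from_euler('z',p[2])).apply(M)+[p[0],p[1],0]
    f=lambda p,o:(w2px(o[0],W(p))-o[1])[o[2]].ravel()
    for o in obs:
        r=least_squares(f,x0,args=(o,)); print(o[0],r.x[:2].round(1),np.degrees(r.x[2]).round(2),"rms px",np.sqrt(np.mean(r.fun**2)).round(2))
    r=least_squares(lambda p:np.r_[tuple(f(p,o) for o in obs)],x0); print("both",r.x[:2].round(1),np.degrees(r.x[2]).round(2),"rms",np.sqrt(np.mean(r.fun**2)).round(2)); print(r.fun.reshape(-1,2).round(1).tolist())
    return r.x
def hullc(mask):
    p=cv2.findNonZero(mask); h=cv2.convexHull(p); m=cv2.moments(h); return np.array([m['m10'],m['m01']])/m['m00']
def cyl(n,im,lo,hi,box,rad,H,x0):
    x,y,w,h=box; m=cv2.inRange(cv2.cvtColor(im,cv2.COLOR_BGR2HSV),lo,hi); k=np.zeros_like(m);k[y:y+h,x:x+w]=m[y:y+h,x:x+w]
    c=hullc(k); t=np.linspace(0,6.283,60)
    def mod(p):
        P=np.vstack([np.c_[p[0]+rad*np.cos(t),p[1]+rad*np.sin(t),0*t+z] for z in(0,H)])
        q=cv2.convexHull((w2px(n,P)).astype(np.float32)); mm=cv2.moments(q); return np.array([mm['m10'],mm['m01']])/mm['m00']
    r=least_squares(lambda p:mod(p)-c,x0,diff_step=1e-3); return r.x
E
python3 - <<'E'
from fit import *
T=lambda P:un(P,4,150,95); S=lambda P:un(P,2.8,150,110)
a=21.2
M=[(-75,55,76),(-75,-55,76),(-52,0,76),(0,0,90),(a,a,121),(a,-a,121),(-a,a,121),(-a,-a,121)]
A=np.arange(8)
fit(M,[("top",T([(402,391),(602,363),(495,336),(484,238),(438,189),(519,178),(451,268),(528,255)]),A),("side",S([(259,268),(346,356),(323,291),(376,250),(381,195),(417,228),(338,214),(375,255)]),A)],[600,-220,.1])
M=[(82,35,10),(82,-35,10),(-135,35,10),(-135,-35,10),(60,0,46),(0,0,88),(-95,0,101)]
A=np.arange(7); X=(0,0)
fit(M,[("top",T([(91,252),(207,241),(117,617),(236,604),(141,266),(136,357),(144,534)]),A),("side",S([X,(291,175),(46,238),(88,276),(252,138),(193,132),(91,170)]),A[1:])] if 0 else [("top",T([(91,252),(207,241),(117,617),(236,604),(141,266),(136,357),(144,534)]),A),("side",S([X,(291,177),(46,238),(86,276),(252,138),(193,132),(91,168)]),A[1:])],[560,-10,0])
s=cv2.imread("pics/side0.png");t=cv2.imread("pics/top0.png")
B=((100,100,50),(125,255,255)); Y=((10,100,60),(35,255,255))
print("sp",cyl("top",t,*B,(254,238,30,28),25,16,[420,-200]),cyl("side",s,*B,(185,243,31,30),25,16,[420,-200]))
print("di",cyl("top",t,*Y,(303,226,30,30),25,10,[440,-314]),cyl("side",s,*Y,(217,279,35,36),25,10,[440,-314]))
E
```

```text
top [ 625.7 -207.5] 7.29 rms px 0.3
side [ 625.7 -209.1] 7.65 rms px 0.78
both [ 625.8 -208.1] 7.47 rms 0.65
[[0.1, 0.3], [0.6, -0.1], [0.5, -0.0], [-0.2, -0.3], [0.3, -0.1], [0.2, -0.3], [0.1, -0.2], [1.2, 0.1], [-1.5, -2.0], [-0.1, -0.4], [-0.2, 0.5], [-0.2, -0.5], [-0.1, -0.7], [0.3, -0.7], [0.1, 1.6], [-0.0, -0.8]]
top [563.8 -21.4] 4.81 rms px 0.44
side [565.7 -20.3] 4.94 rms px 1.35
both [564.5 -21.1] 4.84 rms 1.02
[[-0.4, -0.8], [0.1, -1.0], [-0.5, 0.3], [0.4, 0.5], [-0.1, -0.3], [-0.2, -0.4], [0.0, -0.7], [1.2, 0.2], [-1.2, -1.1], [-1.2, 4.1], [-0.1, -0.5], [-0.4, -0.6], [-0.0, -0.4]]
sp [ 420.49580734 -200.01617764] [ 420.95086916 -199.60982056]
di [ 441.58968979 -315.50481057] [ 442.32531063 -314.66990973]
```

```bash
cat > plan.py <<'E'
from h import *
def down(yaw,flip):  # tool x down, tool y = jaw direction at station-y (yaw deg), flip for half turn
    y=R.from_euler('z',yaw,degrees=True).apply([0,-1. if flip else 1.,0]); x=np.array([0,0,-1.]); return R.from_matrix(np.c_[x,y,np.cross(x,y)])
def plan(wps,flip=None,start=None):
    s=ctrl.sense(); p=s["eef_pos"]; r=rot(s["ee_rot"])
    print("t",round(s["time_s"],2),p.round(1),"jaw",r.apply([0,1,0]).round(3),"F",s["force"].round(1),"w",round(s["grip_width"],3),"j",s["joints"].round(2))
    if flip is None: flip=r.apply([0,1,0])[1]<0
    for x,y,z,yaw in wps:
        q=down(yaw,flip); d=r.inv().apply(np.array([x,y,z])-p); v=np.degrees((r.inv()*q).as_rotvec())
        print((x,y,z,yaw),"->",d.round(1),v.round(2)); p,r=np.array([x,y,z],float),q
def st(x,y): return R.from_euler('z',7.4,degrees=True).apply([x,y,0])[:2]+[625.7,-207.8]
E
python3 - <<'E'
from plan import *
plan([(420.6,-199.9,150,7.4),(420.6,-199.9,0,7.4)])
plan([(420.6,-199.9,150,7.4)],flip=True)
E
```

```text
t 0.1 [183.7 491.5 230.8] jaw [ 0.35   0.937 -0.001] F [ 0.2 -0.1 -0.6] w 1.002 j [ 0.99  0.31  1.5  -0.    1.33 -0.22]
(420.6, -199.9, 150, 7.4) -> [  81.3 -564.6  464. ] [-27.9   -0.03   0.06]
(420.6, -199.9, 0, 7.4) -> [150.   0.   0.] [0. 0. 0.]
t 0.1 [183.7 491.5 230.8] jaw [ 0.35   0.937 -0.001] F [ 0.2 -0.1 -0.6] w 1.002 j [ 0.99  0.31  1.5  -0.    1.33 -0.22]
(420.6, -199.9, 150, 7.4) -> [  81.3 -564.6  464. ] [1.521e+02 8.000e-02 4.000e-02]
```

Emit:
carry_out(
  deltas=[
    [-1,0,-40,33,0,0,0],
    [-1,0,-80,66,0,0,0],
    [-1,0,-120,99,0,0,0],
    [-1,0,-160,132,0,0,0],
    [-1,0,-200,165,0,0,0],
  ],
  newtons=40,
)

```text
time_s: 0.72
eef_pos: [268.5, 245.1, 231.2]
ee_rot: [0.696, 0.126, 0.696, -0.126]
force: [1.2, -0.2, 0.1]
grip_width: 1.0
```

Emit:
carry_out(
  deltas=[
    [-1,0,-40,33,0,0,0],
    [-1,0,-80,66,0,0,0],
    [-1,0,-120,99,0,0,0],
    [-1,0,-160,132,0,0,0],
    [-1,0,-200,165,0,0,0],
  ],
)

```text
time_s: 1.35
eef_pos: [353.0, -0.2, 231.3]
ee_rot: [0.696, 0.126, 0.696, -0.126]
force: [0.1, -0.0, 0.5]
grip_width: 1.004
```

Emit:
carry_out(
  deltas=[
    [-0.6,16,-40,32,-6,0,0],
    [-0.6,32,-80,64,-12,0,0],
    [-0.6,48,-120,98,-18,0,0],
    [-0.6,64,-150,120,-24,0,0],
    [-0.6,81.3,-164.6,134,-27.9,0,0],
  ],
)

```text
time_s: 1.98
eef_pos: [420.8, -201.3, 149.1]
ee_rot: [0.705, -0.046, 0.706, 0.046]
force: [-0.3, 1.0, 0.5]
grip_width: 0.797
```

```bash
python3 - <<'E'
from plan import *
plan([(420.6,-199.9,80,7.4),(420.6,-199.9,0,7.4)])
E
```

```text
t 1.98 [ 420.8 -201.3  149.1] jaw [-0.13   0.992  0.   ] F [-0.3  1.   0.5] w 0.797 j [-0.7   0.27  1.78 -0.    1.09 -2.4 ]
(420.6, -199.9, 80, 7.4) -> [69.1  1.4 -0. ] [ 0.06 -0.02 -0.02]
(420.6, -199.9, 0, 7.4) -> [80.  0.  0.] [0. 0. 0.]
```

Emit:
carry_out(
  deltas=[
    [-0.6,35,0,0,0,0,0],
    [-0.6,70,0,0,0,0,0],
    [-0.6,105,0,0,0,0,0],
    [-0.6,130,0,0,0,0,0],
    [-0.6,149,0.6,0,0,0,0],
  ],
)

```text
time_s: 2.6
eef_pos: [420.3, -198.7, -0.3]
ee_rot: [0.705, -0.045, 0.706, 0.046]
force: [0.7, -0.5, 0.6]
grip_width: 0.794
```

Emit:
carry_out(
  deltas=[
    [-0.6,0,0,0,0,0,0],
    [0.3,0,0,0,0,0,0],
    [0.3,0,0,0,0,0,0],
    [0.3,0,0,0,0,0,0],
    [0.3,0,0,0,0,0,0],
  ],
)

```text
time_s: 3.22
eef_pos: [421.0, -199.3, 2.2]
ee_rot: [0.706, -0.046, 0.705, 0.045]
force: [-1.2, 1.6, 6.6]
grip_width: 0.567
```

```bash
python3 - <<'E'
from plan import *
g=list(st(0,0))
plan([(420.6,-199.9,160,7.4),(*g,160,7.4),(*g,92,7.4)])
E
```

```text
t 3.23 [ 421.  -199.3    2.2] jaw [-0.129  0.992 -0.001] F [-1.2  1.6  6.6] w 0.567 j [-0.69  0.52  1.9  -0.    0.72 -2.39]
(420.6, -199.9, 160, 7.4) -> [-157.8   -0.7   -0.3] [0.   0.06 0.07]
(np.float64(625.7), np.float64(-207.8), 160, 7.4) -> [  0.  -34.3 202.4] [0. 0. 0.]
(np.float64(625.7), np.float64(-207.8), 92, 7.4) -> [68.  0.  0.] [0. 0. 0.]
```

Emit:
carry_out(
  deltas=[
    [0.3,-20,0,0,0,0,0],
    [0.3,-60,0,0,0,0,0],
    [0.3,-100,0,0,0,0,0],
    [0.3,-140,0,0,0,0,0],
    [0.3,-162,0,0,0,0,0],
  ],
)

```text
time_s: 3.85
eef_pos: [421.1, -199.3, 165.7]
ee_rot: [0.707, -0.047, 0.705, 0.045]
force: [-0.6, -0.3, -0.6]
grip_width: 0.566
```

Emit:
carry_out(
  deltas=[
    [0.3,0,-6,35,0,0,0],
    [0.3,0,-14,80,0,0,0],
    [0.3,0,-21,125,0,0,0],
    [0.3,0,-28,165,0,0,0],
    [0.3,0,-34.3,202,0,0,0],
  ],
)

```text
time_s: 4.47
eef_pos: [626.7, -206.9, 163.7]
ee_rot: [0.706, -0.046, 0.705, 0.046]
force: [-0.6, -0.1, 1.0]
grip_width: 0.561
```

Emit:
carry_out(
  deltas=[
    [0.3,0,0,0,0,0,0],
    [0.3,0,0,0,0,0,0],
    [0.3,0,0,0,0,0,0],
    [0.3,0,0,0,0,0,0],
    [0.3,0,0,0,0,0,0],
  ],
)

```text
time_s: 5.1
eef_pos: [625.2, -207.1, 163.3]
ee_rot: [0.706, -0.046, 0.706, 0.046]
force: [0.0, 0.0, -0.6]
grip_width: 0.567
```

```bash
python3 - <<'E'
from plan import *
g=list(st(0,0))
plan([(*g,92.2,7.4)])
s=grab("side","s1");t=grab("top","t1")
a=cv2.resize(t[100:210,210:330],None,fx=4,fy=4,interpolation=2); b=cv2.resize(s[110:220,230:350],None,fx=4,fy=4,interpolation=2)
B=((100,100,50),(125,255,255))
cv2.imwrite("pics/v1.png",cv2.resize(np.hstack([a,b]),None,fx=.83,fy=.83))
E
```

```text
t 5.1 [ 625.2 -207.1  163.3] jaw [-0.129  0.992 -0.   ] F [ 0.   0.  -0.6] w 0.567 j [-0.5   0.66  1.14 -0.    1.34 -2.2 ]
(np.float64(625.7), np.float64(-207.8), 92.2, 7.4) -> [71.1 -0.8  0.4] [-0.01  0.01  0.01]
```

View pics/v1.png

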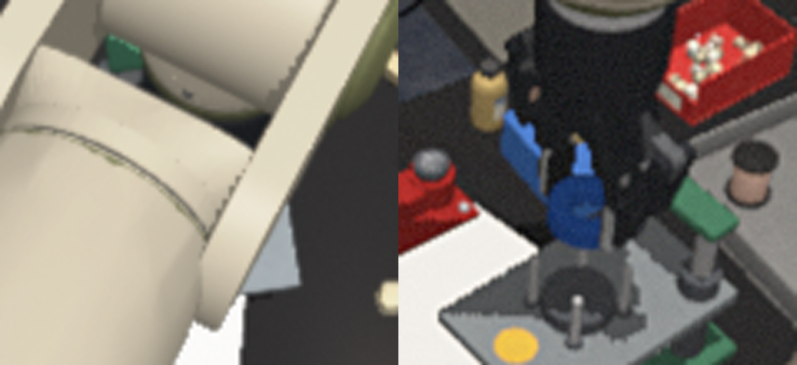

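```bash
python3 - <<'E'
from fit import *
s=cv2.imread("pics/s1.png"); t=np.linspace(0,6.28,40)
k=7
im=cv2.resize(s[130:200,250:335],None,fx=k,fy=k,interpolation=cv2.INTER_CUBIC)
im=cv2.convertScaleAbs(im,alpha=1.6,beta=30)
raw=im.copy()
def dr(r,z,col):
    P=np.c_[625.4+r*np.cos(t),-207.4+r*np.sin(t),0*t+z]; q=((w2px("side",P)-[250,130]+.5)*k-.5).astype(int); cv2.polylines(im,[q],True,col,1)
dr(25,161,(0,255,0));dr(25,177,(0,255,255));dr(12,177,(0,0,255))
cv2.imwrite("pics/v2.png",im)
E
```

```text
(no output)
```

View pics/v2.png

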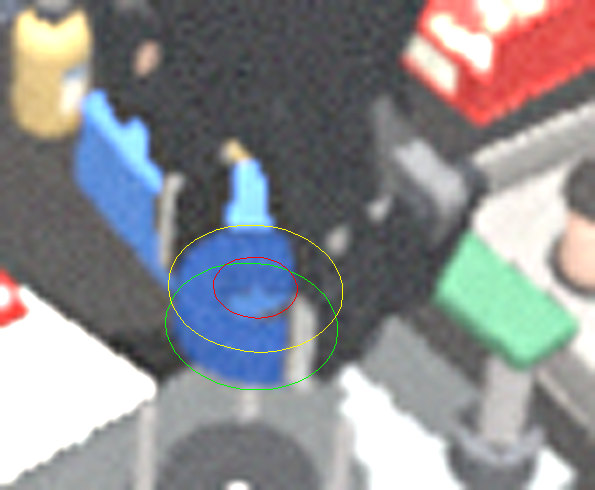

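Emit:
carry_out(
  deltas=[
    [0.3,15,-0.5,0.4,0,0,0],
    [0.3,30,-0.5,0.4,0,0,0],
    [0.3,40,-0.5,0.4,0,0,0],
    [0.3,48,-0.5,0.4,0,0,0],
    [0.3,53,-0.5,0.4,0,0,0],
  ],
)

```text
time_s: 5.82
eef_pos: [625.8, -207.4, 109.5]
ee_rot: [0.706, -0.046, 0.706, 0.046]
force: [0.0, 0.7, -0.9]
grip_width: 0.567
```

Inside the pins without contact. Lower to just seated, release and look at force.

Emit:
carry_out(
  deltas=[
    [0.3,6,0,0,0,0,0],
    [0.3,12,0,0,0,0,0],
    [0.3,15,0,0,0,0,0],
    [0.3,17,0,0,0,0,0],
    [0.3,17,0,0,0,0,0],
  ],
)

```text
time_s: 6.45
eef_pos: [625.9, -207.4, 93.0]
ee_rot: [0.706, -0.046, 0.706, 0.046]
force: [0.1, -0.6, -1.7]
grip_width: 0.57
```

Emit:
carry_out(
  deltas=[
    [0.3,1,0,0,0,0,0],
    [0.3,1,0,0,0,0,0],
    [-0.35,1,0,0,0,0,0],
    [-0.35,1,0,0,0,0,0],
    [-0.35,1,0,0,0,0,0],
  ],
)

```text
time_s: 7.08
eef_pos: [625.9, -207.4, 92.0]
ee_rot: [0.706, -0.046, 0.706, 0.046]
force: [-1.0, -0.2, 0.1]
grip_width: 0.675
```

Emit:
carry_out(
  deltas=[
    [-0.35,-5,0,0,0,0,0],
    [-0.35,-15,0,0,0,0,0],
    [-0.35,-35,0,0,0,0,0],
    [-0.35,-65,0,0,0,0,0],
    [-0.35,-95,0,0,0,0,0],
  ],
)

```text
time_s: 7.7
eef_pos: [625.9, -207.4, 188.8]
ee_rot: [0.706, -0.046, 0.705, 0.045]
force: [0.3, 0.2, 0.3]
grip_width: 0.683
```

```bash
python3 - <<'E'
from plan import *
plan([(441.9,-315.1,120,7.4),(441.9,-315.1,13,7.4)])
E
```

```text
t 7.7 [ 625.9 -207.4  188.8] jaw [-0.129  0.992 -0.   ] F [0.3 0.2 0.3] w 0.683 j [-0.5   0.65  1.1  -0.    1.39 -2.2 ]
(441.9, -315.1, 120, 7.4) -> [  68.7  -83.  -196.4] [0.   0.03 0.03]
(441.9, -315.1, 13, 7.4) -> [107.   0.   0.] [0. 0. 0.]
```

Emit:
carry_out(
  deltas=[
    [0.0,0,-15,-35,0,0,0],
    [0.0,0,-33,-78,0,0,0],
    [0.0,10,-51,-120,0,0,0],
    [0.0,35,-69,-162,0,0,0],
    [0.0,68.8,-83,-196.4,0,0,0],
  ],
)

```text
time_s: 8.32
eef_pos: [440.9, -316.3, 119.0]
ee_rot: [0.706, -0.046, 0.705, 0.045]
force: [0.7, -1.0, -0.0]
grip_width: 0.498
```

Emit:
carry_out(
  deltas=[
    [0.0,30,0,0,0,0,0],
    [0.0,60,0,0,0,0,0],
    [0.0,85,0,0,0,0,0],
    [0.0,97,0,0,0,0,0],
    [0.0,102,0,0,0,0,0],
  ],
)

```text
time_s: 8.95
eef_pos: [442.0, -315.2, 16.4]
ee_rot: [0.706, -0.046, 0.706, 0.046]
force: [-0.2, 0.5, 0.6]
grip_width: 0.5
```

Emit:
carry_out(
  deltas=[
    [0.0,0,0,0,0,0,0],
    [0.9,0,0,0,0,0,0],
    [0.9,0,0,0,0,0,0],
    [0.9,0,0,0,0,0,0],
    [0.9,0,0,0,0,0,0],
  ],
)

```text
time_s: 9.57
eef_pos: [442.2, -315.4, 17.1]
ee_rot: [0.706, -0.046, 0.705, 0.045]
force: [-2.2, 1.6, 6.2]
grip_width: 0.202
```

```bash
python3 - <<'E'
from plan import *
plan([])
E
```

```text
t 9.57 [ 442.2 -315.4   17.1] jaw [-0.129  0.992 -0.001] F [-2.2  1.6  6.2] w 0.202 j [-0.84  0.61  1.66 -0.    0.86 -2.54]
```

Emit:
carry_out(
  deltas=[
    [0.9,-20,0,0,0,0,0],
    [0.9,-55,0,0,0,0,0],
    [0.9,-95,0,0,0,0,0],
    [0.9,-135,0,0,0,0,0],
    [0.9,-165,0,0,0,0,0],
  ],
)

```text
time_s: 10.2
eef_pos: [441.9, -315.1, 183.1]
ee_rot: [0.706, -0.046, 0.705, 0.045]
force: [0.5, -0.7, -2.2]
grip_width: 0.201
```

Emit:
carry_out(
  deltas=[
    [0.9,0,15,35,0,0,0],
    [0.9,0,33,78,0,0,0],
    [0.9,0,51,121,0,0,0],
    [0.9,0,69,163,0,0,0],
    [0.9,0,83,196.4,0,0,0],
  ],
)

```text
time_s: 10.82
eef_pos: [627.1, -206.2, 181.0]
ee_rot: [0.706, -0.046, 0.706, 0.046]
force: [0.4, -0.7, -1.6]
grip_width: 0.203
```

Emit:
carry_out(
  deltas=[
    [0.9,0,0,0,0,0,0],
    [0.9,0,0,0,0,0,0],
    [0.9,0,0,0,0,0,0],
    [0.9,0,0,0,0,0,0],
    [0.9,0,0,0,0,0,0],
  ],
)

```text
time_s: 11.45
eef_pos: [625.6, -207.7, 181.3]
ee_rot: [0.706, -0.045, 0.706, 0.045]
force: [0.0, 0.3, -1.0]
grip_width: 0.205
```

```bash
python3 - <<'E'
from plan import *
p=ctrl.sense()["eef_pos"]
plan([(*st(0,0),123.1,7.4)])
s=grab("side","s2"); t=np.linspace(0,6.28,40); k=7
im=cv2.resize(s[110:195,250:335],None,fx=k,fy=k,interpolation=cv2.INTER_CUBIC); im=cv2.convertScaleAbs(im,alpha=1.5,beta=25)
def dr(x,y,r,z,col):
    P=np.c_[x+r*np.cos(t),y+r*np.sin(t),0*t+z]; q=((w2px("side",P)-[250,110]+.5)*k-.5).astype(int); cv2.polylines(im,[q],True,col,1)
z=p[2]-17.1
dr(p[0],p[1],25,z,(0,255,0));dr(p[0],p[1],25,z+10,(0,255,255)); dr(*st(0,0),25,106,(255,0,255))
cv2.imwrite("pics/v3.png",im)
E
```

```text
t 11.45 [ 625.6 -207.7  181.3] jaw [-0.128  0.992 -0.   ] F [ 0.   0.3 -1. ] w 0.205 j [-0.5   0.65  1.11 -0.    1.38 -2.2 ]
(np.float64(625.7), np.float64(-207.8), 123.1, 7.4) -> [58.2 -0.1  0. ] [-0.03  0.    0.  ]
```

View pics/v3.png

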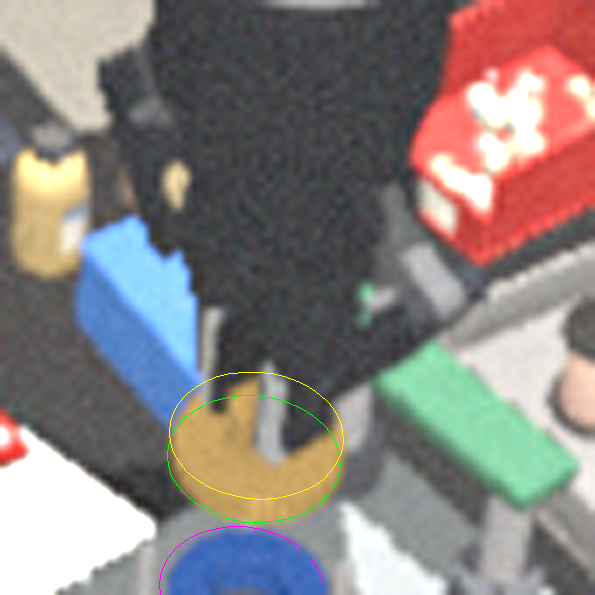

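Emit:
carry_out(
  deltas=[
    [0.9,12,0,0,0,0,0],
    [0.9,25,0,0,0,0,0],
    [0.9,36,0,0,0,0,0],
    [0.9,42,0,0,0,0,0],
    [0.9,47,0,0,0,0,0],
  ],
)

```text
time_s: 12.12
eef_pos: [625.9, -207.4, 133.9]
ee_rot: [0.706, -0.046, 0.706, 0.046]
force: [-0.1, 0.3, -1.5]
grip_width: 0.203
```

Emit:
carry_out(
  deltas=[
    [0.9,3,0,0,0,0,0],
    [0.9,6,0,0,0,0,0],
    [0.9,8,0,0,0,0,0],
    [0.9,10,0,0,0,0,0],
    [0.9,10,0,0,0,0,0],
  ],
)

```text
time_s: 12.75
eef_pos: [625.9, -207.4, 124.1]
ee_rot: [0.706, -0.046, 0.706, 0.046]
force: [0.0, 0.3, -1.1]
grip_width: 0.198
```

Emit:
carry_out(
  deltas=[
    [0.9,1,0,0,0,0,0],
    [0.9,1,0,0,0,0,0],
    [0.3,1,0,0,0,0,0],
    [0.3,1,0,0,0,0,0],
    [0.3,1,0,0,0,0,0],
  ],
)

```text
time_s: 13.38
eef_pos: [625.9, -207.5, 123.3]
ee_rot: [0.706, -0.046, 0.706, 0.046]
force: [0.3, -0.1, 0.1]
grip_width: 0.35
```

Emit:
carry_out(
  deltas=[
    [0.3,-4,0,0,0,0,0],
    [0.3,-14,0,0,0,0,0],
    [0.3,-30,0,0,0,0,0],
    [0.3,-55,0,0,0,0,0],
    [0.3,-80,0,0,0,0,0],
  ],
)

```text
time_s: 14.0
eef_pos: [626.0, -207.5, 205.3]
ee_rot: [0.706, -0.046, 0.705, 0.045]
force: [-0.3, 0.3, 0.3]
grip_width: 0.346
```

```bash
python3 - <<'E'
from plan import *
plan([(564.2,-21.2,160,4.85),(564.2,-21.2,56,4.85)])
E
```

```text
t 14.0 [ 626.  -207.5  205.3] jaw [-0.129  0.992 -0.001] F [-0.3  0.3  0.3] w 0.346 j [-0.5   0.64  1.07  0.    1.43 -2.2 ]
(564.2, -21.2, 160, 4.85) -> [ 45.1 192.7 -37.3] [2.55 0.06 0.04]
(564.2, -21.2, 56, 4.85) -> [104.   0.   0.] [0. 0. 0.]
```

Emit:
carry_out(
  deltas=[
    [-0.2,0,35,-7,0.5,0,0],
    [-0.2,0,78,-15,1,0,0],
    [-0.2,10,120,-23,1.5,0,0],
    [-0.2,30,162,-31,2,0,0],
    [-0.2,45,192.7,-37.3,2.55,0,0],
  ],
  newtons=90,
)

```text
time_s: 14.62
eef_pos: [563.7, -19.6, 158.9]
ee_rot: [0.707, -0.03, 0.706, 0.03]
force: [0.3, 1.1, 0.7]
grip_width: 0.601
```

Emit:
carry_out(
  deltas=[
    [-0.2,0,0,0,0,0,0],
    [-0.2,35,0,0,0,0,0],
    [-0.2,70,0,0,0,0,0],
    [-0.2,95,0,0,0,0,0],
    [-0.2,103,0,0,0,0,0],
  ],
)

```text
time_s: 15.25
eef_pos: [564.4, -21.9, 55.0]
ee_rot: [0.706, -0.03, 0.707, 0.03]
force: [-0.1, 0.3, -0.8]
grip_width: 0.601
```

```bash
python3 - <<'E'
from plan import *
plan([(564.2,-21.2,57,4.85)])
t=grab("top","t3");s=grab("side","s3")
a=cv2.resize(t[95:225,150:310],None,fx=3,fy=3,interpolation=2); b=cv2.resize(s[130:240,160:330],None,fx=3,fy=3,interpolation=2)
h=max(a.shape[0],b.shape[0]); f=lambda x:cv2.copyMakeBorder(x,0,h-x.shape[0],0,0,0)
cv2.imwrite("pics/v4.png",cv2.resize(np.hstack([f(a),f(b)]),None,fx=.8,fy=.8))
E
```

```text
t 15.25 [564.4 -21.9  55. ] jaw [-0.084  0.996  0.   ] F [-0.1  0.3 -0.8] w 0.601 j [-0.25  0.59  1.57 -0.    0.98 -1.9 ]
(564.2, -21.2, 57, 4.85) -> [-2.   0.7 -0.1] [-0.04 -0.02 -0.  ]
```

View pics/v4.png

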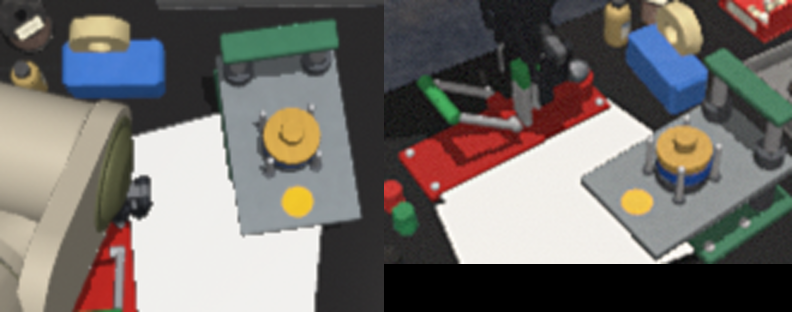

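Emit:
carry_out(
  deltas=[
    [-0.2,-2,0,0,0,0,0],
    [0.8,-2,0,0,0,0,0],
    [0.8,-2,0,0,0,0,0],
    [0.8,-2,0,0,0,0,0],
    [0.8,-2,0,0,0,0,0],
  ],
)

```text
time_s: 15.98
eef_pos: [564.4, -20.9, 58.0]
ee_rot: [0.707, -0.03, 0.706, 0.03]
force: [-1.1, 3.1, 5.0]
grip_width: 0.24
```

Emit:
carry_out(
  deltas=[
    [0.8,-2,0,0,0,0,0],
    [0.8,-12,0,0,0,0,0],
    [0.8,-30,0,0,0,0,0],
    [0.8,-50,0,0,0,0,0],
    [0.8,-60,0,0,0,0,0],
  ],
)

```text
time_s: 16.6
eef_pos: [564.1, -21.2, 118.1]
ee_rot: [0.707, -0.03, 0.706, 0.03]
force: [-0.4, -0.5, -7.7]
grip_width: 0.24
```

```bash
python3 - <<'E'
from plan import *
g=st(-175,0)
plan([(*g,118,7.4),(*g,66,7.4),(*st(-112,0),66,7.4)])
E
```

```text
t 16.6 [564.1 -21.2 118.1] jaw [-0.085  0.996 -0.   ] F [-0.4 -0.5 -7.7] w 0.24 j [-0.25  0.51  1.52 -0.    1.11 -1.9 ]
(np.float64(452.1575465829592), np.float64(-230.3392294010735), 118, 7.4) -> [ 1.000e-01 -1.989e+02 -1.293e+02] [-2.55  0.03  0.02]
(np.float64(452.1575465829592), np.float64(-230.3392294010735), 66, 7.4) -> [52.  0.  0.] [0. 0. 0.]
(np.float64(514.6328298130938), np.float64(-222.22510681668706), 66, 7.4) -> [ 0. -0. 63.] [0. 0. 0.]
```

Emit:
carry_out(
  deltas=[
    [0.8,0,0,-15,0,0,0],
    [0.8,0,0,-45,0,0,0],
    [0.8,0,0,-80,0,0,0],
    [0.8,0,0,-108,0,0,0],
    [0.8,0,0,-125,0,0,0],
  ],
)

```text
time_s: 17.23
eef_pos: [438.0, -31.6, 117.0]
ee_rot: [0.706, -0.03, 0.707, 0.03]
force: [-0.2, -0.1, -7.5]
grip_width: 0.238
```

Emit:
carry_out(
  deltas=[
    [0.8,0,-20,0,-0.3,0,0],
    [0.8,0,-60,0,-0.8,0,0],
    [0.8,0,-110,0,-1.4,0,0],
    [0.8,0,-165,0,-2,0,0],
    [0.8,0,-198.9,-4.3,-2.55,0,0],
  ],
)

```text
time_s: 17.85
eef_pos: [451.8, -232.6, 117.0]
ee_rot: [0.706, -0.045, 0.706, 0.045]
force: [-0.5, 2.3, -7.3]
grip_width: 0.24
```

Emit:
carry_out(
  deltas=[
    [0.8,0,0,0,0,0,0],
    [0.8,10,0,0,0,0,0],
    [0.8,30,0,0,0,0,0],
    [0.8,45,0,0,0,0,0],
    [0.8,54,0,0,0,0,0],
  ],
)

```text
time_s: 18.48
eef_pos: [451.9, -229.5, 62.2]
ee_rot: [0.705, -0.046, 0.706, 0.046]
force: [-0.3, 0.2, -8.1]
grip_width: 0.237
```

```bash
python3 - <<'E'
from fit import *
from plan import *
p=ctrl.sense()["eef_pos"]
plan([(*st(-112,0),64,7.4)])
t=grab("top","t5");s=grab("side","s5")
k=4
def ov(n,im,x0,y0,x1,y1):
    im=cv2.resize(im[y0:y1,x0:x1],None,fx=k,fy=k,interpolation=cv2.INTER_CUBIC)
    r=R.from_euler('z',7.4,degrees=True); b=np.array([p[0],p[1],p[2]-58])
    for poly in ([(82,35,10),(82,-35,10),(-135,-35,10),(-135,35,10)],[(60+14*np.cos(a),14*np.sin(a),46) for a in np.linspace(0,6.28,30)],[(-95,-23,95),(-95,23,95)]):
        q=((w2px(n,r.apply(poly)+b)-[x0,y0]+.5)*k-.5).astype(int); cv2.polylines(im,[q],True,(255,255,0),1)
    return im
b=ov("side",s,150,160,290,290)
cv2.imwrite("pics/v5.png",b)
E
```

```text
t 18.48 [ 451.9 -229.5   62.2] jaw [-0.13   0.992  0.001] F [-0.3  0.2 -8.1] w 0.237 j [-0.7   0.48  1.75  0.    0.92 -2.4 ]
(np.float64(514.6328298130938), np.float64(-222.22510681668706), 64, 7.4) -> [-1.9 -0.9 63.2] [ 0.04 -0.05 -0.06]
```

View pics/v5.png

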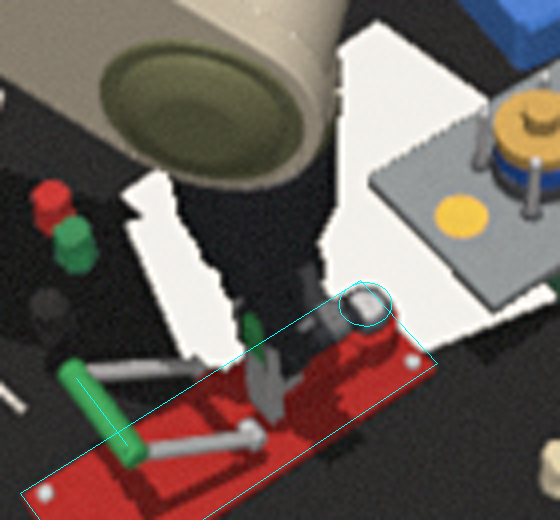

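Emit:
carry_out(
  deltas=[
    [0.8,-1,-0.5,8,0,0,0],
    [0.8,-1,-0.9,24,0,0,0],
    [0.8,-1,-0.9,42,0,0,0],
    [0.8,-1,-0.9,56,0,0,0],
    [0.8,-1,-0.9,63.2,0,0,0],
  ],
)

```text
time_s: 19.2
eef_pos: [516.0, -223.0, 64.7]
ee_rot: [0.706, -0.046, 0.705, 0.046]
force: [-0.1, 0.5, -7.4]
grip_width: 0.243
```

Emit:
carry_out(
  deltas=[
    [0.8,0,0,0,0,0,0],
    [0.8,0,0,0,0,0,0],
    [0.8,0,0,0,0,0,0],
    [0.8,1,0,0,0,0,0],
    [0.8,2,0,0,0,0,0],
  ],
)

```text
time_s: 19.82
eef_pos: [514.7, -223.1, 62.1]
ee_rot: [0.706, -0.046, 0.706, 0.046]
force: [-1.1, 0.2, -7.7]
grip_width: 0.241
```

```bash
python3 - <<'E'
from plan import *
plan([(*st(-112,0),58,7.4)])
E
```

```text
t 19.82 [ 514.7 -223.1   62.1] jaw [-0.129  0.992  0.   ] F [-1.1  0.2 -7.7] w 0.241 j [-0.62  0.58  1.58 -0.    0.99 -2.32]
(np.float64(514.6328298130938), np.float64(-222.22510681668706), 58, 7.4) -> [4.1 0.8 0. ] [-0.01 -0.   -0.  ]
```

Lower to contact, check force.

Emit:
carry_out(
  deltas=[
    [0.8,1,0.8,0,0,0,0],
    [0.8,2,0.8,0,0,0,0],
    [0.8,3,0.8,0,0,0,0],
    [0.8,4,0.8,0,0,0,0],
    [0.8,4.3,0.8,0,0,0,0],
  ],
)

```text
time_s: 20.45
eef_pos: [514.7, -222.2, 58.1]
ee_rot: [0.706, -0.046, 0.706, 0.046]
force: [-1.8, 0.8, -3.2]
grip_width: 0.244
```

Emit:
carry_out(
  deltas=[
    [0.8,0,0,0,0,0,0],
    [0.3,0,0,0,0,0,0],
    [0.0,0,0,0,0,0,0],
    [0.0,0,0,0,0,0,0],
    [0.0,0,0,0,0,0,0],
  ],
)

```text
time_s: 21.08
eef_pos: [514.9, -222.3, 58.1]
ee_rot: [0.706, -0.046, 0.705, 0.046]
force: [-0.1, 0.0, 0.1]
grip_width: 0.501
```

Emit:
carry_out(
  deltas=[
    [0.0,-10,0,0,0,0,0],
    [0.0,-40,0,0,0,0,0],
    [0.0,-80,0,0,0,0,0],
    [0.0,-110,0,0,0,0,0],
    [0.0,-120,0,0,0,0,0],
  ],
)

```text
time_s: 21.7
eef_pos: [515.3, -222.5, 180.1]
ee_rot: [0.707, -0.046, 0.705, 0.045]
force: [-0.3, 0.3, -0.4]
grip_width: 0.496
```

```bash
python3 - <<'E'
from plan import *
import math
def bar(a,c=0): return (*st(-112-30-85*math.cos(.7-a),0),40+85*math.sin(.7-a)+7+c)
plan([(*bar(0,25),7.4),(*bar(0,3),7.4)])
t=grab("top","t6");s=grab("side","s6"); k=4
def ov(n,im,x0,y0,x1,y1):
    im=cv2.resize(im[y0:y1,x0:x1],None,fx=k,fy=k,interpolation=cv2.INTER_CUBIC)
    r=R.from_euler('z',7.4,degrees=True); b=np.array([*st(-112,0),0])
    for poly in ([(82,35,10),(82,-35,10),(-135,-35,10),(-135,35,10)],[(-95,-23,95),(-95,23,95)],[(-11,-11,88),(-11,11,88),(11,11,88),(11,-11,88)]):
        q=((w2px(n,r.apply(poly)+b)-[x0,y0]+.5)*k-.5).astype(int); cv2.polylines(im,[q],True,(255,255,0),1)
    return im
cv2.imwrite("pics/v6.png",np.hstack([ov("side",s,150,180,310,280)]))
cv2.imwrite("pics/v6t.png",t)
E
```

```text
t 21.7 [ 515.3 -222.5  180.1] jaw [-0.129  0.992 -0.002] F [-0.3  0.3 -0.4] w 0.496 j [-0.62  0.43  1.46  0.    1.24 -2.32]
(np.float64(420.41257996475827), np.float64(-234.4621807069284), 126.75850341520373, 7.4) -> [ 53.1   0.5 -95.7] [0.   0.15 0.14]
(np.float64(420.41257996475827), np.float64(-234.4621807069284), 104.75850341520373, 7.4) -> [22.  0.  0.] [0. 0. 0.]
```

View pics/v6.png

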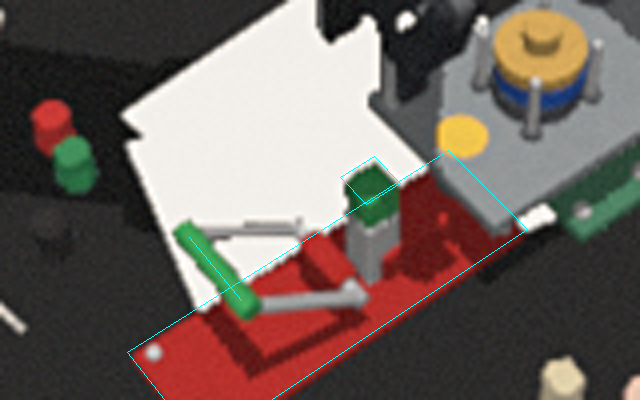

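Emit:
carry_out(
  deltas=[
    [1,5,0,-20,0,0,0],
    [1,15,0.5,-45,0,0,0],
    [1,30,0.5,-70,0,0,0],
    [1,45,0.5,-88,0,0,0],
    [1,53,0.5,-95.7,0,0,0],
  ],
  newtons=60,
)

```text
time_s: 22.42
eef_pos: [418.6, -233.6, 123.3]
ee_rot: [0.705, -0.045, 0.706, 0.046]
force: [0.3, -0.1, -0.2]
grip_width: 0.004
```

Emit:
carry_out(
  deltas=[
    [1,4,0,0,0,0,0],
    [1,10,0,0,0,0,0],
    [1,16,0,0,0,0,0],
    [1,20,0,0,0,0,0],
    [1,24,0,0,0,0,0],
  ],
)

```text
time_s: 23.05
eef_pos: [419.7, -234.1, 100.8]
ee_rot: [0.705, -0.046, 0.706, 0.046]
force: [-12.1, -0.7, 13.7]
grip_width: -0.002
```

```bash
python3 - <<'E'
from plan import *
plan([(*st(-207,0),101.8,7.4)])
E
```

```text
t 23.05 [ 419.7 -234.1  100.8] jaw [-0.129  0.992 -0.   ] F [-12.1  -0.7  13.7] w -0.002 j [-0.75  0.37  1.79 -0.    0.98 -2.45]
(np.float64(420.42406938670035), np.float64(-234.46068849155552), 101.8, 7.4) -> [-1.  -0.5  0.7] [ 0.02 -0.04  0.  ]
```

Emit:
carry_out(
  deltas=[
    [1,-3,0,0,0,0,0],
    [1,-8,0,0,0,0,0],
    [1,-10,0,0,0,0,0],
    [1,-10,0,0,0,0,0],
    [1,-10,0,0,0,0,0],
  ],
)

```text
time_s: 23.68
eef_pos: [419.7, -234.0, 110.8]
ee_rot: [0.706, -0.046, 0.706, 0.046]
force: [-0.4, -0.8, 1.1]
grip_width: 0.003
```

```bash
python3 - <<'E'
from plan import *
plan([(*st(-207,0),101.8,7.4)])
s6=cv2.imread("pics/s6.png"); s=grab("side","s7"); k=5
f=lambda im:cv2.resize(im[185:285,165:245],None,fx=k,fy=k,interpolation=cv2.INTER_CUBIC)
cv2.imwrite("pics/v7.png",np.hstack([f(s6),f(s)]))
# red/bolts shift of jack, phase correlation on a patch free of the arm
g=lambda im:cv2.cvtColor(im,cv2.COLOR_BGR2GRAY).astype(np.float32)
for (x0,y0,x1,y1) in((178,245,215,285),(215,235,275,262)): print(cv2.phaseCorrelate(g(s6)[y0:y1,x0:x1],g(s)[y0:y1,x0:x1]))
E
```

```text
t 23.68 [ 419.7 -234.   110.8] jaw [-0.129  0.992  0.   ] F [-0.4 -0.8  1.1] w 0.003 j [-0.75  0.35  1.78 -0.    1.   -2.45]
(np.float64(420.42406938670035), np.float64(-234.46068849155552), 101.8, 7.4) -> [ 9.  -0.5  0.6] [-0. -0. -0.]
((-0.09801163273725422, -0.06666973075414262), 0.9457104063034057)
((0.05669418222858624, 0.5600847547291448), 0.8034791404818311)
```

View pics/v7.png

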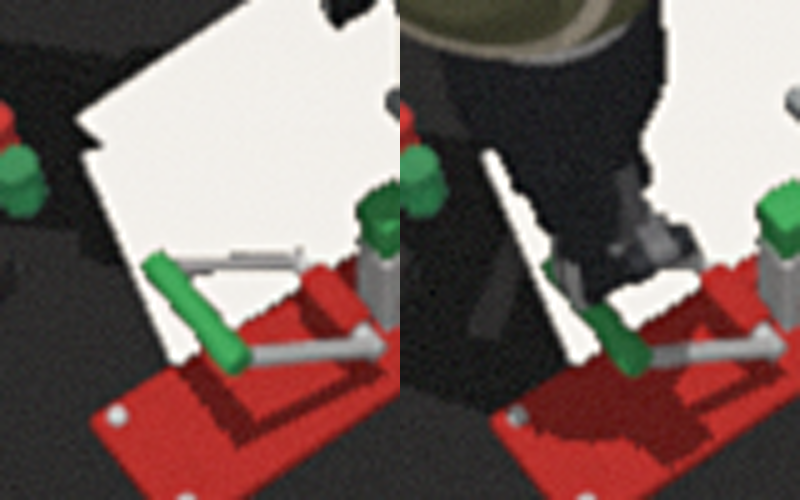

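Emit:
carry_out(
  deltas=[
    [1,7,0,0,0,0,0],
    [1,9.5,0,-0.8,0,0,0],
    [1,12.3,0,-2.7,0,0,0],
    [1,15.8,0,-5.1,0,0,0],
    [1,19.3,0,-7.5,0,0,0],
  ],
)

```text
time_s: 24.35
eef_pos: [411.6, -235.0, 91.6]
ee_rot: [0.705, -0.046, 0.706, 0.046]
force: [-5.6, 0.0, 6.9]
grip_width: -0.0
```

Emit:
carry_out(
  deltas=[
    [1,6.7,0,-3.7,0,0,0],
    [1,13.7,0,-6.8,0,0,0],
    [1,21,0,-9.2,0,0,0],
    [1,28.4,0,-11,0,0,0],
    [1,34,0,-12,0,0,0],
  ],
)

```text
time_s: 24.98
eef_pos: [399.6, -236.9, 57.9]
ee_rot: [0.705, -0.046, 0.706, 0.046]
force: [-9.2, -0.6, 12.0]
grip_width: -0.006
```

Emit:
carry_out(
  deltas=[
    [1,1,0,-0.2,0,0,0],
    [1,2,0,-0.3,0,0,0],
    [1,3,0,-0.4,0,0,0],
    [1,4,0,-0.4,0,0,0],
    [1,4,0,-0.4,0,0,0],
  ],
)

```text
time_s: 25.6
eef_pos: [399.2, -237.0, 54.6]
ee_rot: [0.705, -0.046, 0.706, 0.046]
force: [-11.5, 0.7, 20.1]
grip_width: -0.007
```

```bash
cat > th.py <<'E'
from fit import *
from plan import *
def table(n,im):
    # yellow spot centroid -> fit table height: point st(-52,0) at 76+h
    hsv=cv2.cvtColor(im,cv2.COLOR_BGR2HSV); m=cv2.inRange(hsv,(18,130,100),(32,255,255))
    N,l,s,c=cv2.connectedComponentsWithStats(m); e=w2px(n,[(*st(-52,0),87)])[0]
    ok=[i for i in range(1,N) if s[i,4]>30]; i=min(ok,key=lambda i:np.hypot(*(c[i]-e)))
    hs=np.linspace(-5,40,451); q=w2px(n,[(*st(-52,0),76+h) for h in hs]); d=np.hypot(*(q-c[i]).T); print(n,c[i].round(1),s[i,4],"h",hs[d.argmin()].round(1),"res px",d.min().round(2))
E
python3 - <<'E'
from th import *
plan([])
for f,n in(("s6","side"),("t6","top")): table(n,cv2.imread(f"pics/{f}.png"))
table("side",grab("side","s8")); table("top",grab("top","t8"))
E
```

```text
t 25.6 [ 399.2 -237.    54.6] jaw [-0.13   0.992 -0.   ] F [-11.5   0.7  20.1] w -0.007 j [-0.79  0.42  1.88 -0.    0.85 -2.49]
side [264.9 213.6] 103 h 1.5 res px 0.11
top [ 21.1 220.4] 59 h -5.0 res px 255.85
side [265.2 207.4] 105 h 22.8 res px 0.16
top [274.  176.5] 131 h 22.8 res px 0.21
```

Emit:
carry_out(
  deltas=[
    [1,-5,0,0.6,0,0,0],
    [1,-10,0,1.6,0,0,0],
    [1,-15,0,2.8,0,0,0],
    [1,-20,0,4.5,0,0,0],
    [1,-29,0,8.4,0,0,0],
  ],
)

```text
time_s: 26.32
eef_pos: [409.0, -235.8, 83.3]
ee_rot: [0.706, -0.046, 0.705, 0.045]
force: [4.1, 2.7, 6.5]
grip_width: 0.001
```

Emit:
carry_out(
  deltas=[
    [1,-5,0,2.4,0,0,0],
    [1,-10,0,5.3,0,0,0],
    [1,-18,0,11.5,0,0,0],
    [1,-24,0,12,0,0,0],
    [1,-29,0,12,0,0,0],
  ],
)

```text
time_s: 26.95
eef_pos: [420.1, -233.8, 111.7]
ee_rot: [0.705, -0.046, 0.706, 0.046]
force: [0.6, 0.5, -0.2]
grip_width: -0.0
```

Emit:
carry_out(
  deltas=[
    [1,0,0,0,0,0,0],
    [1,0,0,0,0,0,0],
    [1,0,0,0,0,0,0],
    [1,0,0,0,0,0,0],
    [1,0,0,0,0,0,0],
  ],
)

```text
time_s: 27.58
eef_pos: [420.2, -234.0, 111.5]
ee_rot: [0.706, -0.046, 0.706, 0.046]
force: [-0.9, -0.1, -1.1]
grip_width: -0.002
```

```bash
python3 - <<'E'
from th import *
plan([(*st(-207.7,0),110.8,7.4)])
s=grab("side","s9");table("side",s); table("top",grab("top","t9"))
g=lambda im:cv2.cvtColor(im,cv2.COLOR_BGR2GRAY).astype(np.float32); o=cv2.imread("pics/s7.png")
for (x0,y0,x1,y1) in((178,255,215,285),(215,235,275,262),(225,205,262,255)): print(cv2.phaseCorrelate(g(o)[y0:y1,x0:x1],g(s)[y0:y1,x0:x1]))
k=4; f=lambda im:cv2.resize(im[180:280,165:265],None,fx=k,fy=k,interpolation=cv2.INTER_CUBIC)
cv2.imwrite("pics/v8.png",np.hstack([f(o),f(s)]))
E
```

```text
t 27.57 [ 420.2 -234.   111.5] jaw [-0.129  0.992  0.   ] F [-0.9 -0.1 -1.1] w -0.002 j [-0.75  0.35  1.78 -0.    1.   -2.45]
(np.float64(419.7298995730322), np.float64(-234.55084540915982), 110.8, 7.4) -> [ 0.7 -0.5 -0.6] [ 0.   -0.01 -0.  ]
side [264.9 213.6] 102 h 1.4 res px 0.16
top [273.5 178.4] 122 h 2.0 res px 0.22
((-0.03329542465389679, -0.0017705796754956538), 1.0794527546564738)
((-0.022316978615844363, 0.6268102486696971), 1.01358850090592)
((-0.013033232473212308, 0.08352365821669494), 1.0107583555579185)
```

View pics/v8.png

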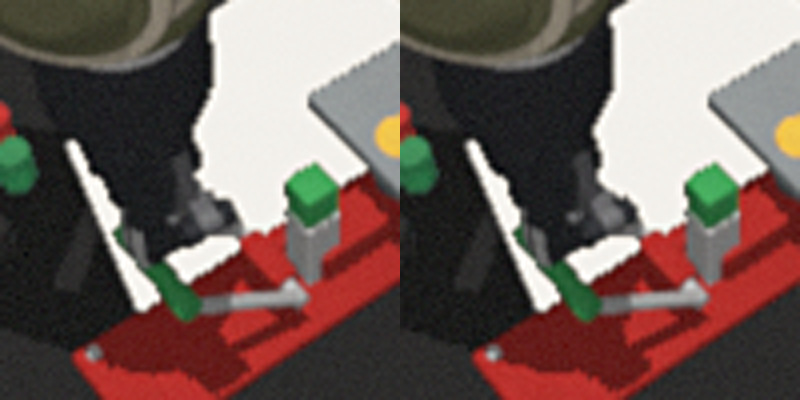

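Emit:
carry_out(
  deltas=[
    [1,7.5,0,-0.4,0,0,0],
    [1,10,0,-1.2,0,0,0],
    [1,13,0,-3.2,0,0,0],
    [1,16.5,0,-5.6,0,0,0],
    [1,20,0,-8,0,0,0],
  ],
)

```text
time_s: 28.3
eef_pos: [411.7, -235.0, 91.7]
ee_rot: [0.705, -0.046, 0.706, 0.046]
force: [-5.6, 0.8, 6.6]
grip_width: -0.0
```

Emit:
carry_out(
  deltas=[
    [1,6.7,0,-3.7,0,0,0],
    [1,13.7,0,-6.8,0,0,0],
    [1,21,0,-9.2,0,0,0],
    [1,28.4,0,-11,0,0,0],
    [1,34,0,-12,0,0,0],
  ],
)

```text
time_s: 28.92
eef_pos: [399.6, -236.9, 57.9]
ee_rot: [0.705, -0.046, 0.706, 0.046]
force: [-9.3, -1.1, 12.5]
grip_width: -0.0
```

Emit:
carry_out(
  deltas=[
    [1,1,0,-0.2,0,0,0],
    [1,2,0,-0.3,0,0,0],
    [1,3,0,-0.4,0,0,0],
    [1,4,0,-0.4,0,0,0],
    [1,4.5,0,-0.4,0,0,0],
  ],
)

```text
time_s: 29.55
eef_pos: [399.2, -237.1, 54.3]
ee_rot: [0.705, -0.046, 0.706, 0.046]
force: [-13.3, 1.8, 24.9]
grip_width: -0.001
```

Emit:
carry_out(
  deltas=[
    [1,0,0,0,0,0,0],
    [1,0,0,0,0,0,0],
    [1,0,0,0,0,0,0],
    [1,0,0,0,0,0,0],
    [1,0,0,0,0,0,0],
  ],
)

```text
time_s: 30.18
eef_pos: [399.2, -237.1, 54.4]
ee_rot: [0.705, -0.046, 0.706, 0.046]
force: [-13.1, 0.9, 23.6]
grip_width: -0.001
```

```bash
python3 - <<'E'
from th import *
plan([])
s=grab("side","s10");t=grab("top","t10");table("side",s); table("top",t)
k=3; f=lambda im,x,y:cv2.resize(im[y:y+130,x:x+130],None,fx=k,fy=k,interpolation=cv2.INTER_CUBIC)
cv2.imwrite("pics/v9.png",np.hstack([f(s,185,165),f(t,200,95)]))
E
```

```text
t 30.18 [ 399.2 -237.1   54.4] jaw [-0.13   0.992 -0.001] F [-13.1   0.9  23.6] w -0.001 j [-0.79  0.42  1.88 -0.    0.85 -2.49]
side [265.1 207.3] 103 h 23.1 res px 0.09
top [274.  176.5] 131 h 22.8 res px 0.21
```

```bash
python3 - <<'E'
from th import *
for n,f in(("top","t10"),("side","s10"),("top","t3"),("side","s3")):
    im=cv2.imread(f"pics/{f}.png"); z=106+(21.7 if "10" in f else 0); u,v=w2px(n,[(*st(0,0),z+5)])[0].astype(int)
    print(f,cyl(n,im,(8,90,60),(24,255,255),(u-14,v-15,29,29),25,10,[626,-208])if 0 else None, end=" ")
    m=cv2.inRange(cv2.cvtColor(im,cv2.COLOR_BGR2HSV),(8,90,60),(24,255,255))[v-15:v+15,u-15:u+15]; ys,xs=np.nonzero(m); print(len(xs),(xs.mean()-15+u).round(1),(ys.mean()-15+v).round(1),"expected",w2px(n,[(*st(0,0),z+8)])[0].round(1))
from rig import order
print(order.finish_job())
E
```

```text
t10 None 471 271.5 148.4 expected [271.2 148.3]
s10 None 376 285.3 184.9 expected [285.  184.3]
t3 None 445 271.0 151.2 expected [270.8 151. ]
s3 None 361 284.7 191.7 expected [284.3 191.1]
the job is handed in; nothing more can be done
None
```

The job is done and handed in at about 30 s of the 72 s allowed. The gripper is holding the jack handle fully down with closed fingers, and nothing but the jack is holding the table up.

- **Stacking:** I placed the spacer and then the disc, hub up, on the dark body inside the pins. A picture after release showed both seated. In the last pictures the disc's centre was within 0.7 px of where it should be in both views.
- **Jack:** It stands with its saddle centred under the lift pad, as near as I could measure (about 1–2 mm). It shifted no more than about 0.1 px in the picture from touching and pumping the handle. One of the patches I compared read 0.6 px, but the arm's moving shadow fell there.
- **Pumping:**
  - On the first stroke the table rose about 21 mm by the cameras (22 mm nominal), then came back to its starting height with the handle fully up.
  - On the second stroke it rose about 21–22 mm and has stayed there. The final push is about 24 N against the stop, steady over the last 0.6 s.

**Checks that failed or disagreed:**
- The cameras read about 1.5–2 mm high even with the table down, so I used differences.
- The "down" reading from the top view just before pumping failed because the arm hid the yellow spot.
- My first touch on the handle pushed sideways with about 12 N; I backed off and found the jack had not moved.
- The viewer's limit of 12 pictures was used up, so I checked the last pictures by numbers only and did not look at them. I did not check the bystander items again; none of the moves came near them.

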